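Reset the tripped bench grinder circuit

ROBOT

A 6-joint arm with a two-finger parallel gripper is mounted at the origin on a cart in front of the work surface, level with it; the furniture and walls round the work are solid. World frame = base frame: x ahead of the robot, y to its left, z up, the work surface at z = 0. Lengths are in m, angles in rad, forces in N, time in s.
With the tool pointing down it reaches from about 0.35 to 0.875 m from the base axis. Payload 4.2 kg.
Tool frame: the origin (TCP) lies at the very end of the fingers, on their centre line; the grasp point (between the pads) lies 19 mm behind it; z points along the fingers, y is the line along which they close (so a half turn about z gives the same grasp; the last joint's range is limited). The gripper opens to 87 mm and grips with 3 to 60 N. Pads are 19 mm wide; open, the fingers measure 117 mm over their backs; the gripper's body (75 mm by 190 mm) begins 51 mm behind the grasp point.
Start: joints at [1.372, 0.385, 0.008, 0, -1.194, -0.259], TCP at [0.276, 0.561, 0.223] pointing down, gripper open.
Joint ranges: [-3.14, 3.14], [-1.21, 2.06], [-1.07, 1.41], [-3.16, 2.05], [-2.99, -0.16], [-3.1, 3.1]. Speed limits (rad/s): [2.79, 2.79, 3.14, 3.14, 3.14, 3.14].

INTERFACE

Orientations are given as a unit quaternion [x, y, z, w].
In Python, from workcell import ctrl gives the robot as it stands. The module is installed in compiled form; this text tells all that it offers.
- The arm moves only by the tool drive_tool, never from a script. Its argument "targets" is one flat list of numbers, 6 for each row, row after row: the shift along the tool's x, y, z in mm, then the turn, a rotation vector about the tool's x, y, z in rad. In form: [tx, ty, tz, rx, ry, rz, tx, ty, tz, rx, ry, rz, ...]. A call has exactly 10 rows; each row is the pose to reach, as a shift and turn from the pose commanded when the call began, along the tool's axes at that moment; what a row does not reach only later rows make up. A row lasts 1/10 s, in which the tool goes at most 50 mm and 8.59 degrees, less where a joint would pass 70% of its speed; a pose out of reach is approached as far as the arm can. A call with a gripper value outside its range is refused whole. "hand" is the closure, from 0 (fully open) to 1 (shut), set as the call begins (left out, the last holds). The fingers move at their own pace and stop on an object; "grip_force" is the grip in N (left out, the last holds). Time passes only in rows, so rows that repeat a pose let the fingers close, or fill a call up. It gives the time, the measured TCP pose, the force, the opening and the grip force at its end, in the units of the state.
- ctrl.read_state(): the state, without advancing time (a new reading comes with each control period).
- ctrl.camera(name): name is "scene" or "top" or "wrist"; returns the picture (420x560x3 uint8, red, green, blue); there is no depth.
- ctrl.camera_params(name): a dict with "fov_y" (degrees; the focal length in pixels is half the picture's height over the tangent of half this angle, whatever the lens; pixels are square), "cx", "cy" (the principal point, pixels), "R" (3x3) and "t" (3): a world point X has camera coordinates R X + t. Camera axes: x right, y down, z forward; pixel columns grow to the right and rows downward; lengths in m; the calibration is good to about 2 mm. A picture is of the moment at which its call begins: read the wrist's pose just before it. camera_params takes no time and is no camera call; for the wrist camera it gives the pose at the moment of the call.
- ctrl.hand_in(): hands the job in; it is judged then, once.
The state is a dict: "clock": time; "joint_positions": joint angles; "qvel": joint speeds; "tau": joint torques, N m; "tcp_pos": TCP position; "ee_rot": TCP orientation; "contact_force": force on the tool from outside, world axes, zero at the start; "ft_torque": the same for the moment, N m; "opening": finger opening in m; "gripper_force": force on a finger pad.
Only numpy, scipy, OpenCV 4.12 (cv2) and the standard library are available. Lean on these libraries where they do the work, as an engineer would, in place of code of your own. Each camera call takes 0.05 s, during which the arm holds its last target. There are 200 camera calls.

TASK

The bench grinder stalled and tripped its overload; the jam is cleared. On the control box with three switch units, find the unit whose round white reset plunger has popped up: press the end nearest the robot (moulded ring) of that unit's rocker so it is off, push the plunger down until it stays in, then press the rocker's far end (moulded bar) to switch it on again. Only press with the closed fingertips: the two other units stay switched on throughout, and the loose things on and around the box are neither picked up nor shoved aside.

Things in the scene. Friction and masses are not known exactly. Their poses are not given: they have to be found in the camera images.
- control_box: grey steel base plate, 196 mm (x) by 330 mm (y) by 12 mm, fixed on the bench; carries three alike units side by side, 80 mm apart in y, and at its left (+y) end a closed terminal cover, top 61 mm above the bench, with a steel conduit at its back. Origin: on the bench, under the middle unit's centre; x away from the robot
- tripped_unit: the unit to reset (left, middle or right); fixed grey box 170 mm (x, front to back) by 76 mm (y) by 53 mm high, black rocker switch in its front half (pivot 36 mm before its middle), round reset plunger 42 mm behind its middle. Origin: centre of its underside, 12 mm above the bench; x points from rocker to plunger, away from the robot. Its plunger stands 20 mm above the face, the others' 9 mm
- sound_unit_a: a unit to leave alone, switched on: fixed grey box 170 mm (x, front to back) by 76 mm (y) by 53 mm high, black rocker switch in its front half (pivot 36 mm before its middle), round reset plunger 42 mm behind its middle. Origin: centre of its underside, 12 mm above the bench; x points from rocker to plunger, away from the robot
- sound_unit_b: the other unit to leave alone, the same as sound_unit_a
- tripped_unit_off_end (a point): point on the rocker's top face, 21 mm towards the robot from its pivot, on its mid line: the place to press for off. Moves with the rocker: about 84 mm above the bench when on (end up), 75 mm when off (end down). The rocker is 57 mm long and 25 mm wide; pressing here takes about 4 N at first and 9 mm, then it meets a firm stop
- tripped_unit_on_end (a point): point on the rocker's top face, 21 mm away from the robot from its pivot: the place to press for on. About 75 mm above the bench when on, 84 mm when off; force and travel as for the off end
- tripped_unit_plunger_top (a point): centre of the top of the reset plunger, 16 mm in diameter, standing up through a hexagonal collar 29 mm wide and 5 mm high; about 85 mm above the bench when tripped, 74 mm when in
- tripped_unit_rocker (a joint): tilt of the tripped unit's rocker, rad: 0 = on (far end, with the moulded bar, down), 0.44 = off (near end, with the moulded ring, down). Over-centre: it snaps across at mid travel (0.22) and stays where it is put. It starts on
- tripped_unit_plunger (a joint): how far the reset plunger is pushed down, m: 0 = popped up (tripped), 0.011 = fully in. It snaps past the middle (0.0055) and then stays in; it takes about 5 N. An interlock bar stops it after 1.5 mm while its rocker is on, so the rocker must be off first
- sound_unit_a_rocker (a joint): tilt of sound_unit_a's rocker, rad: 0 = on (far end, with the moulded bar, down), 0.44 = off (near end, with the moulded ring, down). Over-centre: it snaps across at mid travel (0.22) and stays where it is put. It starts on and must stay on
- sound_unit_b_rocker (a joint): tilt of sound_unit_b's rocker, the same way; it starts on and must stay on
- hex_nut: loose steel nut, 27 mm wide, 13 mm high, lying on the terminal cover; leave it. Origin: centre of its underside
- chuck_key: loose drill chuck key, 63 by 56 by 15 mm, lying on the terminal cover; leave it. Origin: centre of its underside
- long_bolt: loose hexagon bolt, 84 by 33 by 19 mm, lying on the bench at the right of the box; leave it. Origin: centre of its underside
- tape_measure: loose tape measure, 94 by 64 by 66 mm, on the bench behind the box; leave it. Origin: centre of its underside
Things that resemble listed ones, but are neither listed nor needed, are in the scene too. What is shaped like the chuck_key but pink is not meant. Leave any blue look-alike of the long_bolt alone.

How it is judged:
By the outcome, as a careful person would: the job done as asked, in the order asked, and still so for the second after the job is handed in, with the robot touching nothing.
It also fails if it takes over 48 s, if anything falls off the work surface, if the arm or the gripper's body presses on something with over 40 N, if the wrist force passes 120 N, or if a joint passes its speed limit or range.

## Working session

There is one attempt and no reset: what is moved stays moved. The work goes in short steps, Python scripts to look and compute and a tool call to move; the robot and the scene stay as the last step left them, time stands still between calls to the robot, and variables do not carry over. Pictures are saved under pics/ and viewed, at most 10 in all, crops included, and the job is handed in when it is done.

Besides the shell and the picture viewer there is one more tool, called after "Emit:" as name(argument=value, ...) on one line, values as JSON. drive_tool: Moves the arm, as the interface text tells. Its arguments: {"type":"object","properties":{"targets":{"type":"array"},"hand":{"type":"number"},"grip_force":{"type":"number"}},"required":["targets"]}

```bash
mkdir -p pics; python3 - <<'E'
from workcell import ctrl
import cv2,numpy as np
s=ctrl.read_state();print(s)
for n in("scene","top"):
    im=ctrl.camera(n);cv2.imwrite(f"pics/{n}0.png",im[:,:,::-1]);p=ctrl.camera_params(n);print(n,p)
E
```

```text
{'clock': 0.0, 'joint_positions': array([ 1.37157762e+00,  3.85563552e-01,  6.63667851e-03, -5.03594018e-04,
       -1.19398650e+00, -2.58616919e-01]), 'qvel': array([-0.00058752,  0.00114315,  0.00138012,  0.00027654,  0.00055102,
       -0.00014205]), 'tau': array([ 5.42653306e-04, -3.90661883e+01,  1.87398398e+01,  4.21961993e+00,
        1.08264835e-02, -2.04266053e-04]), 'tcp_pos': array([0.27596284, 0.56011239, 0.22145894]), 'ee_rot': array([ 9.73890882e-01, -2.27014039e-01, -2.02497764e-04,  1.06500563e-03]), 'contact_force': array([-0.07132939,  0.28364028, -0.37758278]), 'ft_torque': array([ 0.03948635, -0.01603998,  0.02112565]), 'gripper_force': 0.0, 'opening': 0.08678598367015654}
scene {'fov_y': 56.58404694201905, 'cx': 282.1161356451068, 'cy': 210.68319143762866, 'R': array([[-7.08274728e-01, -7.05936805e-01, -3.69702728e-04],
       [-4.40596191e-01,  4.42464419e-01, -7.81089133e-01],
       [ 5.51563147e-01, -5.53062804e-01, -6.24419434e-01]]), 't': array([0.27782266, 0.40466625, 0.45118205])}
top {'fov_y': 46.512743780475944, 'cx': 279.6114119592401, 'cy': 217.4782196305259, 'R': array([[-0.00839186, -0.99976004,  0.02023461],
       [-0.98111279,  0.00432127, -0.19338826],
       [ 0.19325441, -0.02147532, -0.98091363]]), 't': array([-0.19805098,  0.60580729,  1.07515943])}
```

View pics/scene0.png

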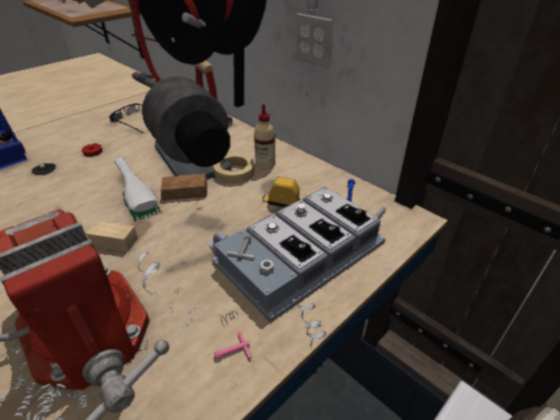

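View pics/top0.png

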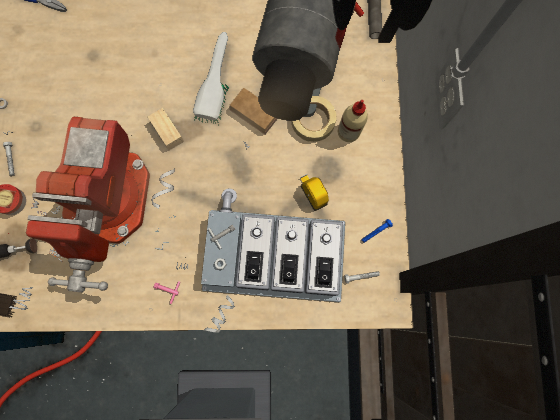

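The scene and top views show the box with its cover at the left and three units at top-view columns 255, 290 and 325, rows 220–290. I'll enlarge both views to compare the plungers, and cast the rocker and plunger pixels onto planes.

```bash
cat > h.py <<'E'
import numpy as np,cv2
from workcell import ctrl
def cast(p,u,v,z):
    f=210/np.tan(np.radians(p["fov_y"]/2)); R=np.array(p["R"]);t=np.array(p["t"])
    d=R.T@np.array([(u-p["cx"])/f,(v-p["cy"])/f,1]);c=-R.T@t
    return c+d*(z-c[2])/d[2]
def proj(p,X):
    f=210/np.tan(np.radians(p["fov_y"]/2)); c=np.array(p["R"])@X+np.array(p["t"])
    return np.array([p["cx"],p["cy"]])+f*c[:2]/c[2]
E
python3 - <<'E'
from h import *
a=cv2.imread("pics/scene0.png")[180:315,205:390];b=cv2.imread("pics/top0.png")[180:310,190:360]
cv2.imwrite("pics/c0.png",np.vstack([cv2.resize(a,(400,292),interpolation=2),cv2.resize(b,(400,306),interpolation=2)]))
big=cv2.resize(cv2.imread("pics/top0.png")[205:305,195:350],None,fx=4,fy=4,interpolation=2)
p=ctrl.camera_params("top")
im=cv2.imread("pics/top0.png")
g=im.max(2);m=(g<45).astype(np.uint8);m[:205]=0;m[300:]=0;m[:,:235]=0;m[:,345:]=0
n,l,s,c=cv2.connectedComponentsWithStats(m)
for i in range(1,n):
    if s[i][4]>80: print(s[i],c[i],cast(p,*c[i],.078))
for u,v in((257,231),(291,236),(326,239)): print(cast(p,u,v,.076))
E
```

```text
[245 252  16  29 290] [252.26551724 266.16551724] [ 0.49013864 -0.13926316  0.078     ]
[280 255  17  29 235] [287.83829787 269.63829787] [ 0.48183367 -0.21902925  0.078     ]
[316 258  16  28 229] [323.3580786 273.7510917] [ 0.47209665 -0.29865502  0.078     ]
[ 0.57040724 -0.14978348  0.076     ]
[ 0.55847203 -0.22720445  0.076     ]
[ 0.55114014 -0.30694146  0.076     ]
```

View pics/c0.png

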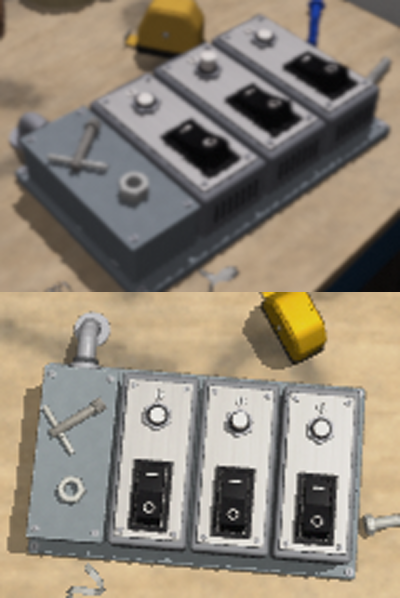

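The middle unit's plunger (top 291,235; scene 301,211) looks taller than its neighbours. I'll check this by triangulation, and check the vise height for the transit.

```bash
python3 - <<'E'
from h import *
T=ctrl.camera_params("top");S=ctrl.camera_params("scene")
def P(p):
    f=210/np.tan(np.radians(p["fov_y"]/2));K=np.array([[f,0,p["cx"]],[0,f,p["cy"]],[0,0,1]])
    return K@np.c_[np.array(p["R"]),np.array(p["t"])]
t=cv2.imread("pics/top0.png");s=cv2.imread("pics/scene0.png")
# plunger pix from crop view (crop scale)
for a,b in(((157,413-292),(147,103)),((240,420-292),(207,62)),((321,428-292),(262,37))):
    ut=np.array([190+a[0]*170/400,180+a[1]*130/306]);us=np.array([205+b[0]*185/400,180+b[1]*135/292])
    X=cv2.triangulatePoints(P(T),P(S),ut,us)[:,0];X=X[:3]/X[3];print(ut,us,X)
    # epipolar-free: expected scene pixel if z=.074 /.085
X=cv2.triangulatePoints(P(T),P(S),np.array([87.,147]),np.array([45.,250]))[:,0];print("vise",X[:3]/X[3])
for u,v in((75,290),(30,250),(148,180),(85,118)):print(cast(T,u,v,.0),cast(T,u,v,.2))
print(-np.array(S["R"]).T@S["t"])
# expected plunger tops from rocker frame
o=np.array([.4818,-.2190]);x=np.array([.9937,-.112]);y=np.array([.112,.9937])
for k in(80,0,-80):
  for z in(.074,.085):
    q=np.r_[o+x*.078+y*k/1000,z];print(k,z,proj(T,q),proj(S,q))
E
```

```text
[256.725      231.40522876] [272.9875     227.61986301] [ 0.57013989 -0.14957128  0.06728099]
[292.         234.37908497] [300.7375     208.66438356] [ 0.56264932 -0.22916439  0.0762546 ]
[326.425      237.77777778] [326.175      197.10616438] [ 0.55592979 -0.30822754  0.06897923]
vise [0.74697235 0.21928519 0.13843142]
[0.44400405 0.28189579 0.        ] [0.43395473 0.20374867 0.2       ]
[0.53977662 0.39568462 0.        ] [0.5134367 0.2981824 0.2      ]
[0.71261961 0.1219725  0.        ] [0.65687968 0.0710278  0.2       ]
[0.87566676 0.28781305 0.        ] [0.79219305 0.20865943 0.2       ]
[0.12621379 0.26660684 0.59790996]
80 0.074 [256.34494436 232.07303224] [272.34454736 225.74386829]
80 0.085 [256.2161548  231.27469872] [272.25796714 221.64993792]
0 0.074 [291.19018088 235.77344884] [301.831159   210.53043624]
0 0.085 [291.40171704 235.01123916] [301.99190351 206.50288904]
-80 0.074 [326.03693907 239.47402703] [328.69793026 196.66869439]
-80 0.085 [326.58883084 238.74794438] [329.0632058  192.71223804]
```

The middle unit is tripped: its plunger stands about 8–9 mm above the other two. I'll transit there with the hand closed.

Emit:
drive_tool(targets=[0, 0, -40, 0, 0, 0, 0, 0, -80, 0, 0, 0, 20, 25, -100, 0, 0, 0, 50, 62, -100, 0, 0, -0.05, 80, 99, -100, 0, 0, -0.1, 110, 136, -100, 0, 0, -0.15, 140, 173, -100, 0, 0, -0.2, 170, 210, -100, 0, 0, -0.25, 200, 248, -100, 0, 0, -0.3, 230, 285, -100, 0, 0, -0.346], hand=1, grip_force=20)

```text
clock: 1.1
tcp_pos: [0.3562, 0.2012, 0.3224]
ee_rot: [0.999, -0.055, -0.0, 0.0]
contact_force: [1.3, 0.5, 0.4]
opening: 0.0148
gripper_force: 0.0
```

Emit:
drive_tool(targets=[15, 40, 0, 0, 0, 0, 30, 80, 0, 0, 0, 0, 46, 122, 0, 0, 0, 0, 62, 165, 0, 0, 0, 0, 78, 208, 10, 0, 0, 0, 94, 250, 30, 0, 0, 0, 110, 292, 55, 0, 0, 0, 126, 335, 80, 0, 0, 0, 142, 378, 105, 0, 0, 0, 151, 405, 122, 0, 0, 0])

```text
clock: 2.1
tcp_pos: [0.461, -0.2182, 0.1987]
ee_rot: [0.998, -0.057, -0.001, -0.0]
contact_force: [0.9, -0.1, -0.0]
opening: 0.0004
gripper_force: 0.0
```

```bash
python3 - <<'E'
from h import *
for i in range(10): im=ctrl.camera("top") if i<1 else im
s=ctrl.read_state();p=ctrl.camera_params("wrist");im=ctrl.camera("wrist");s2=ctrl.read_state()
cv2.imwrite("pics/w0.png",im[:,:,::-1])
import pickle;pickle.dump(p,open("w0.pkl","wb"))
print(s["clock"],s["tcp_pos"],s["ee_rot"],s["opening"],s["contact_force"],s2["tcp_pos"])
o=np.array([.483,-.220]);x=np.array([.9937,-.112]);y=np.array([.112,.9937])
for k in(80,0,-80):
  for d,z in((-.021,.084),(.021,.075),(.078,.085 if k==0 else .074)):
    print(k,d,proj(p,np.r_[o+x*d+y*k/1000,z]))
E
```

```text
2.15 [ 0.46013894 -0.22041285  0.19502864] [ 9.98296333e-01 -5.82123471e-02 -3.95889554e-03 -2.84776909e-04] 0.00046465882684537424 [ 2.16315737 -2.10127497 -0.98075276] [ 0.45964567 -0.21857257  0.19635662]
80 -0.021 [172.45123851 204.54907879]
80 0.021 [170.59293918 148.77884881]
80 0.078 [163.43506431  69.34265883]
0 -0.021 [275.07923096 204.31021048]
0 0.021 [274.86282324 148.50802241]
0 0.078 [274.07708974  68.11565266]
-80 -0.021 [377.80918804 204.07110485]
-80 0.021 [379.23796237 148.23692262]
-80 0.078 [385.33348198  68.68100559]
```

View pics/w0.png

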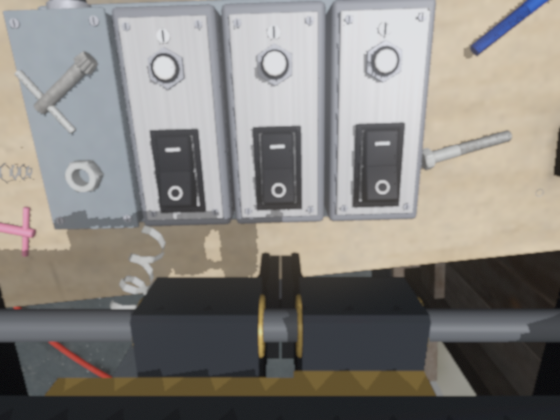

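The wrist view shows all three units: the middle ring is at (278,190), the bar at (278,147) and the plunger at (274,64). The arm was still settling, so I'll retake the picture and measure centroids.

```bash
python3 - <<'E'
from h import *
for i in range(4): ctrl.camera("top")
s=ctrl.read_state();p=ctrl.camera_params("wrist");im=ctrl.camera("wrist");s2=ctrl.read_state()
cv2.imwrite("pics/w1.png",im[:,:,::-1])
print(s["clock"],s["tcp_pos"],s["ee_rot"],s["contact_force"],s2["tcp_pos"])
g=im.min(2).astype(int);
# marks inside rockers: bright blobs surrounded by black
for nm,(r0,r1,c0,c1),th in [("L",(125,215,155,200),110),("M",(125,215,258,299),110),("R",(120,210,360,402),110)]:
    blk=(im[r0:r1,c0:c1].max(2)<70).astype(np.uint8)
    n,l,st,c=cv2.connectedComponentsWithStats(blk);i=1+np.argmax(st[1:,4]);x,y,w,h,_=st[i]
    print(nm,"black box",x+c0,y+r0,w,h,"centre",x+c0+(w-1)/2,y+r0+(h-1)/2)
    m=(g[r0+y+4:r0+y+h-4,c0+x+6:c0+x+w-6]>th).astype(np.uint8)
    n,l,st,c=cv2.connectedComponentsWithStats(m)
    for k in range(1,n):
        if st[k,4]>15: u,v=c[k]+[c0+x+6,r0+y+4];print("  mark",st[k,2:],u,v,cast(p,u,v,.084 if v>165 else .075))
for u,v,z in((165,68,.074),(274,64,.085),(386,62,.074)):
    q=im[v-18:v+18,u-18:u+18];m=(q.min(2)>215).astype(np.uint8)
    n,l,st,c=cv2.connectedComponentsWithStats(m);k=1+np.argmax(st[1:,4]);w=c[k]+[u-18,v-18];print("pl",st[k],w,cast(p,*w,z))
E
```

```text
bash:   595 Segmentation fault         python3 - <<'E'
from h import *
for i in range(4): ctrl.camera("top")
s=ctrl.read_state();p=ctrl.camera_params("wrist");im=ctrl.camera("wrist");s2=ctrl.read_state()
cv2.imwrite("pics/w1.png",im[:,:,::-1])
print(s["clock"],s["tcp_pos"],s["ee_rot"],s["contact_force"],s2["tcp_pos"])
g=im.min(2).astype(int);
# marks inside rockers: bright blobs surrounded by black
for nm,(r0,r1,c0,c1),th in [("L",(125,215,155,200),110),("M",(125,215,258,299),110),("R",(120,210,360,402),110)]:
    blk=(im[r0:r1,c0:c1].max(2)<70).astype(np.uint8)
    n,l,st,c=cv2.connectedComponentsWithStats(blk);i=1+np.argmax(st[1:,4]);x,y,w,h,_=st[i]
    print(nm,"black box",x+c0,y+r0,w,h,"centre",x+c0+(w-1)/2,y+r0+(h-1)/2)
    m=(g[r0+y+4:r0+y+h-4,c0+x+6:c0+x+w-6]>th).astype(np.uint8)
    n,l,st,c=cv2.connectedComponentsWithStats(m)
    for k in range(1,n):
        if st[k,4]>15: u,v=c[k]+[c0+x+6,r0+y+4];print("  mark",st[k,2:],u,v,cast(p,u,v,.084 if v>165 else .075))
for u,v,z in((165,68,.074),(274,64,.085),(386,62,.074)):
    q=im[v-18:v+18,u-18:u+18];m=(q.min(2)>215).astype(np.uint8)
    n,l,st,c=cv2.connectedComponentsWithStats(m);k=1+np.argmax(st[1:,4]);w=c[k]+[u-18,v-18];print("pl",st[k],w,cast(p,*w,z))
E
```

```bash
ls pics; cat > meas.py <<'E'
from h import *
s=ctrl.read_state();p=ctrl.camera_params("wrist");im=np.array(ctrl.camera("wrist"))
cv2.imwrite("pics/w2.png",im[:,:,::-1].copy())
print(s["clock"],s["tcp_pos"],s["ee_rot"],s["contact_force"],flush=True)
g=im.min(2)
for u,v,z in((173,150,.075),(278,147,.075),(382,142,.075),(176,193,.084),(278,190,.084),(382,187,.084)):
    q=np.ascontiguousarray(g[v-12:v+13,u-10:u+11]);ys,xs=np.nonzero(q>100)
    if len(xs): w=((xs.min()+xs.max())/2+u-10,(ys.min()+ys.max())/2+v-12);print("mark",len(xs),w,cast(p,*w,z))
for u,v,z in((165,68,.074),(274,64,.085),(386,62,.074)):
    ys,xs=np.nonzero(g[v-18:v+19,u-18:u+19]>225)
    if len(xs): w=(np.median(xs)+u-18,np.median(ys)+v-18);print("pl",len(xs),w,cast(p,*w,z))
E
python3 meas.py
```

```text
c0.png
scene0.png
top0.png
w0.png
w1.png
2.45 [ 0.46173416 -0.21528305  0.20143589] [ 9.98474933e-01 -5.52009016e-02  8.14564128e-04  7.78359711e-05] [ 0.15372196 -0.48596447  0.4118253 ]
mark 57 (np.float64(173.0), np.float64(155.0)) [ 0.50934329 -0.13636114  0.075     ]
mark 92 (np.float64(278.0), np.float64(147.0)) [ 0.50657531 -0.21948959  0.075     ]
mark 135 (np.float64(385.0), np.float64(142.0)) [ 0.50135236 -0.30299419  0.075     ]
mark 153 (np.float64(176.0), np.float64(194.5)) [ 0.4794218  -0.13535789  0.084     ]
mark 137 (np.float64(278.0), np.float64(190.5)) [ 0.47390418 -0.21591413  0.084     ]
mark 186 (np.float64(385.5), np.float64(188.0)) [ 0.46674136 -0.30015328  0.084     ]
```

```bash
python3 - <<'E'
from h import *
im=cv2.imread("pics/w2.png")
cv2.imwrite("pics/w2c.png",cv2.resize(im[30:230,230:430],(600,600),interpolation=2))
E
```

```text
(no output)
```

View pics/w2c.png

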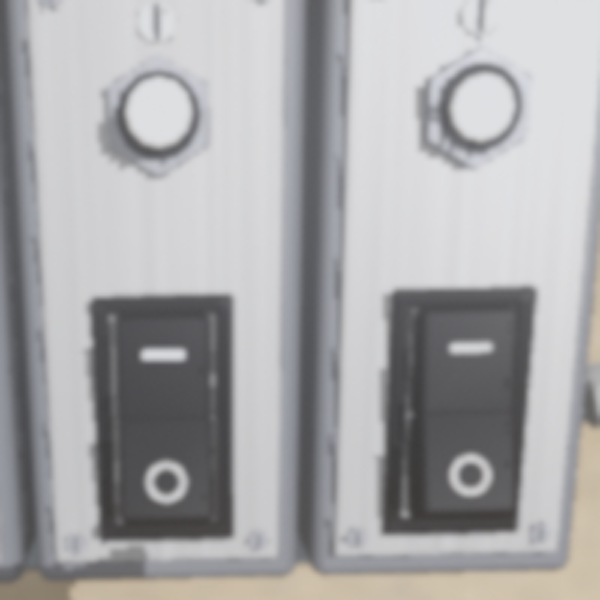

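The right unit's plunger could be the tall one in this crop: middle plunger at crop (158,112), right at (482,105). I'll put plunger crops from all three cameras side by side before committing.

```bash
python3 - <<'E'
from h import *
T=ctrl.camera_params("top");S=ctrl.camera_params("scene")
rows=[]
for f,cs,h in(("scene0",((273,226),(301,209),(327,196)),12),("top0",((257,231),(291,235),(326,238)),12),("w2",((172,71),(283,67),(391,65)),25)):
    im=cv2.imread(f"pics/{f}.png");r=[]
    for u,v in cs:
        q=cv2.resize(im[v-h:v+h,u-h:u+h],(200,200),interpolation=2)
        q=cv2.convertScaleAbs(q.astype(np.float32)-90,alpha=1.6)
        for k in(50,100,150):cv2.line(q,(k,0),(k,6),(0,0,255));cv2.line(q,(0,k),(6,k),(0,0,255))
        r.append(q)
    rows.append(np.hstack(r))
cv2.imwrite("pics/m.png",np.vstack(rows))
E
```

```text
(no output)
```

View pics/m.png

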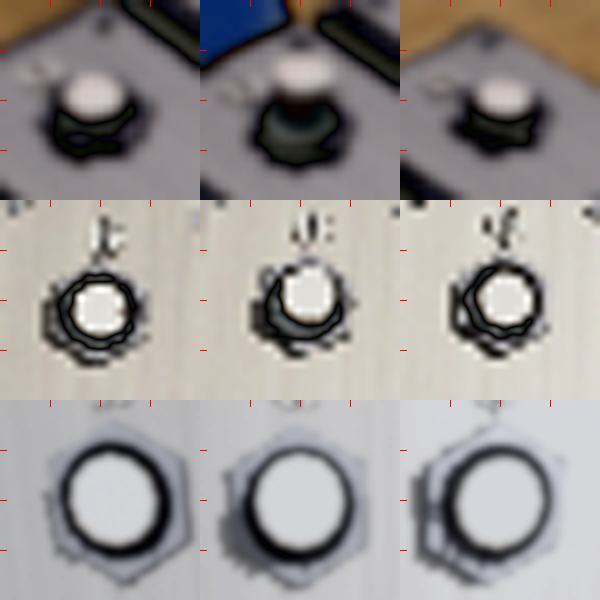

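In the scene and top rows the middle plunger clearly stands tall on its stem, while the other two are seated. So it is the middle unit. Now a small least-squares solve for x, y and yaw from the measured plunger and mark pixels.

```bash
python3 - <<'E'
from h import *
T=ctrl.camera_params("top");S=ctrl.camera_params("scene");W=ctrl.camera_params("wrist")
s=ctrl.read_state();print(s["tcp_pos"],s["ee_rot"])
Z=(.074,.085,.074)
d={"S":(S,((272,225.2),(301.4,205.8),(327.2,195.6))),"T":(T,((257.1,231.8),(292.2,234.2),(326.6,237.6))),"W":(W,((175.7,71),(283,67.7),(390.5,65)))}
for n,(p,q) in d.items():
    X=np.array([cast(p,*a,z) for a,z in zip(q,Z)]);v=X[0]-X[2];yaw=np.arctan2(-v[0],v[1])
    m=X.mean(0)[:2];print(n,X[:,:2].round(4).tolist(),"span",np.hypot(*v[:2]).round(4),"yaw",yaw.round(4),"mean",m,"pivot",m-.078*np.array([np.cos(yaw),np.sin(yaw)]))
for u,v,z in((230+163/3,30+355/3,.078),(230+166/3,30+482/3,.083)):print(cast(W,u,v,z))
tip=np.r_[s["tcp_pos"]];print(proj(W,tip))
E
```

```text
[ 0.46177042 -0.21516263  0.20157357] [ 9.98482341e-01 -5.50639055e-02  9.87720133e-04  6.85662545e-05]
S [[0.57, -0.1489], [0.5619, -0.2286], [0.5553, -0.308]] span 0.1597 yaw -0.0919 mean [ 0.56239901 -0.22851475] pivot [ 0.48472829 -0.22135519]
T [[0.5689, -0.15], [0.5612, -0.2296], [0.5547, -0.3086]] span 0.1593 yaw -0.0894 mean [ 0.56157152 -0.22938878] pivot [ 0.48388307 -0.22242416]
W [[0.5705, -0.1501], [0.5634, -0.2293], [0.5573, -0.3085]] span 0.1589 yaw -0.0826 mean [ 0.56372023 -0.22926091] pivot [ 0.48598644 -0.22282215]
[ 0.50550383 -0.22418219  0.078     ]
[ 0.47294856 -0.2214914   0.083     ]
[278.0923786  274.19834589]
```

All three cameras agree: yaw −0.088, middle plunger at (0.562, −0.229), pivot at (0.485, −0.222). Descending to just above the off end.

Emit:
drive_tool(targets=[1, 3, 15, 0, 0, -0.01, 2, 5, 35, 0, 0, -0.022, 2, 5, 55, 0, 0, -0.022, 2, 5, 75, 0, 0, -0.022, 2, 5, 90, 0, 0, -0.022, 2, 5, 100, 0, 0, -0.022, 2, 5, 106, 0, 0, -0.022, 2, 5, 109, 0, 0, -0.022, 2, 5, 109, 0, 0, -0.022, 2, 5, 109, 0, 0, -0.022])

```text
clock: 3.5
tcp_pos: [0.4634, -0.2212, 0.0922]
ee_rot: [0.999, -0.045, 0.001, 0.0]
contact_force: [0.6, -0.5, 0.3]
opening: -0.0
gripper_force: 0.0
```

Emit:
drive_tool(targets=[0, 0, 3, 0, 0, 0, 0, 0, 5, 0, 0, 0, 0, 0, 7, 0, 0, 0, 0, 0, 9, 0, 0, 0, 0, 0, 11, 0, 0, 0, 0, 0, 12, 0, 0, 0, 0, 0, 13, 0, 0, 0, 0, 0, 14, 0, 0, 0, 0, 0, 15, 0, 0, 0, 0, 0, 15, 0, 0, 0])

```text
clock: 4.5
tcp_pos: [0.4631, -0.2212, 0.0768]
ee_rot: [0.999, -0.045, 0.0, 0.0]
contact_force: [-0.3, -0.1, 2.1]
opening: 0.0002
gripper_force: 1.1
```

Emit:
drive_tool(targets=[0, 0, 1, 0, 0, 0, 0, 0, 1.5, 0, 0, 0, 0, 0, 2, 0, 0, 0, 0, 0, 2, 0, 0, 0, 0, 0, 0, 0, 0, 0, 0, 0, -8, 0, 0, 0, 0, 0, -20, 0, 0, 0, 0, 0, -30, 0, 0, 0, 0, 0, -35, 0, 0, 0, 0, 0, -35, 0, 0, 0])

```text
clock: 5.5
tcp_pos: [0.4635, -0.2213, 0.1127]
ee_rot: [0.999, -0.045, 0.001, 0.0]
contact_force: [0.7, -0.4, 0.1]
opening: 0.0006
gripper_force: 0.0
```

```bash
python3 - <<'E'
from h import *
s=ctrl.read_state();a=np.array(ctrl.camera("wrist"));b=np.array(ctrl.camera("scene"))
print(s["tcp_pos"],s["ee_rot"])
cv2.imwrite("pics/v1.png",np.hstack([cv2.resize(a[:,:,::-1][0:300,170:430],(390,450)),cv2.resize(b[:,:,::-1][170:290,230:390],(400,450),interpolation=2)]))
E
```

```text
[ 0.46351771 -0.22131967  0.11266833] [ 9.98992160e-01 -4.48698855e-02  1.15597803e-03  1.44742343e-04]
```

View pics/v1.png

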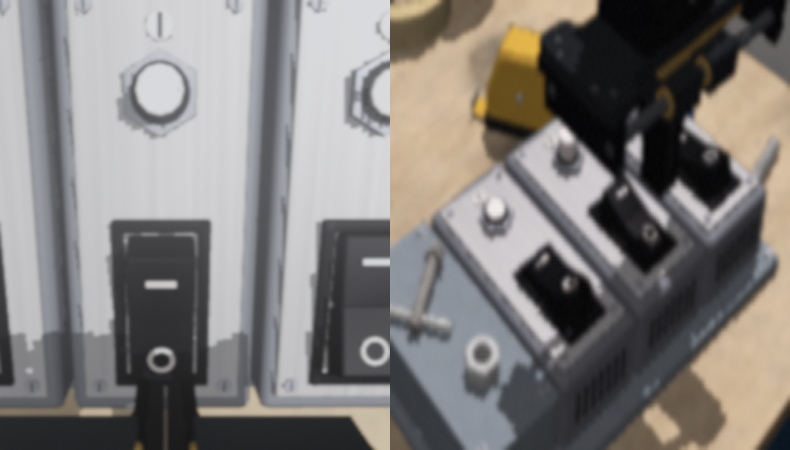

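Wrist view: the middle rocker's far end is now up and the ring end down, so it is off (crop 160,300). Next is the plunger.

Emit:
drive_tool(targets=[15, 0, 0, 0, 0, 0, 35, 0, 0, 0, 0, 0, 60, 0, 0, 0, 0, 0, 82, -1, 0, 0, 0, 0, 95, -1, 0, 0, 0, 0, 99, -1, 0, 0, 0, 0, 99, -1, 10, 0, 0, 0, 99, -1, 20, 0, 0, 0, 99, -1, 24, 0, 0, 0, 99, -1, 24, 0, 0, 0])

```text
clock: 6.6
tcp_pos: [0.5603, -0.229, 0.0866]
ee_rot: [0.999, -0.045, -0.001, -0.0]
contact_force: [-0.2, 0.7, 0.2]
opening: 0.0005
gripper_force: 0.0
```

Emit:
drive_tool(targets=[0, 0, 2, 0, 0, 0, 0, 0, 4, 0, 0, 0, 0, 0, 6, 0, 0, 0, 0, 0, 8, 0, 0, 0, 0, 0, 10, 0, 0, 0, 0, 0, 12, 0, 0, 0, 0, 0, 13, 0, 0, 0, 0, 0, 14, 0, 0, 0, 0, 0, 15, 0, 0, 0, 0, 0, 15, 0, 0, 0])

```text
clock: 7.6
tcp_pos: [0.5615, -0.229, 0.0744]
ee_rot: [0.999, -0.045, 0.0, 0.0]
contact_force: [-4.1, 2.2, 9.2]
opening: 0.0005
gripper_force: 5.0
```

Emit:
drive_tool(targets=[0, 0, 1, 0, 0, 0, 0, 0, 2, 0, 0, 0, 0, 0, 2, 0, 0, 0, 0, 0, -5, 0, 0, 0, 0, 0, -20, 0, 0, 0, 0, 0, -35, 0, 0, 0, 0, 0, -40, 0, 0, 0, 0, 0, -40, 0, 0, 0, 0, 0, -40, 0, 0, 0, 0, 0, -40, 0, 0, 0])

```text
clock: 8.6
tcp_pos: [0.561, -0.2289, 0.1115]
ee_rot: [0.999, -0.045, -0.001, -0.0]
contact_force: [-0.1, 0.1, 0.2]
opening: 0.0003
gripper_force: 0.0
```

```bash
python3 - <<'E'
from h import *
s=ctrl.read_state();print(s["tcp_pos"])
a=np.array(ctrl.camera("top"));b=np.array(ctrl.camera("scene"))
cv2.imwrite("pics/v2.png",np.hstack([cv2.resize(a[:,:,::-1][205:305,195:350],(390,450),interpolation=2),cv2.resize(b[:,:,::-1][170:290,230:390],(400,450),interpolation=2)]))
E
```

```text
[ 0.56095021 -0.22892692  0.1114678 ]
```

Emit:
drive_tool(targets=[-10, 0, 0, 0, 0, 0, -25, 0, 0, 0, 0, 0, -42, 0, 0, 0, 0, 0, -53, 0, 0, 0, 0, 0, -55, 0, 0, 0, 0, 0, -55, 0, 0, 0, 0, 0, -55, 0, 0, 0, 0, 0, -55, 0, 0, 0, 0, 0, -55, 0, 0, 0, 0, 0, -55, 0, 0, 0, 0, 0])

```text
clock: 9.7
tcp_pos: [0.507, -0.2241, 0.1124]
ee_rot: [0.999, -0.045, -0.0, -0.0]
contact_force: [-0.2, 1.0, -0.8]
opening: 0.0008
gripper_force: 0.0
```

```bash
python3 - <<'E'
from h import *
s=ctrl.read_state();print(s["tcp_pos"])
W=ctrl.camera_params("wrist")
for z in(.074,.085):print(proj(W,np.array([.562,-.2292,z])))
a=np.array(ctrl.camera("wrist"))[:,:,::-1].copy();b=np.array(ctrl.camera("scene"))[:,:,::-1]
cv2.imwrite("pics/v3.png",np.hstack([cv2.resize(a,(400,450)),cv2.resize(b[170:290,230:390],(400,450),interpolation=2)]))
E
```

```text
[ 0.50702694 -0.22413179  0.11239517]
[278.64998914 150.12982914]
[278.56123404 153.24533839]
```

View pics/v3.png

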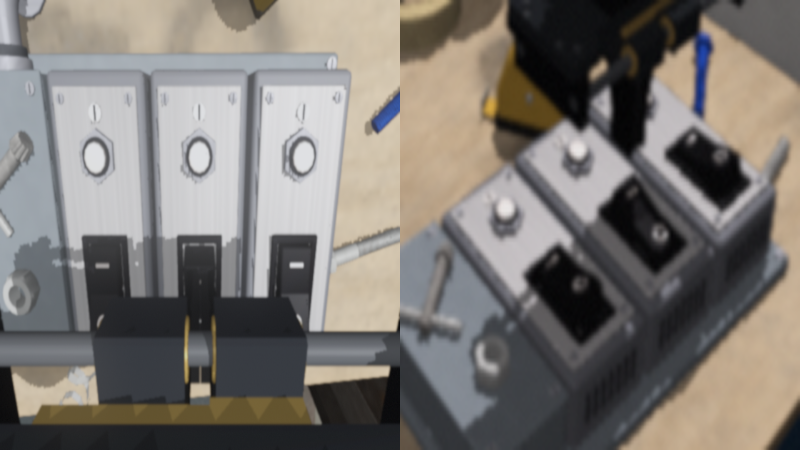

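The middle plunger now matches the left one at the same height (wrist crop 198,157 and 96,157), so it is in. The middle rocker is still off and the others are on. Pressing the on end.

Emit:
drive_tool(targets=[0, 0, 10, 0, 0, 0, 0, 0, 18, 0, 0, 0, 0, 0, 22, 0, 0, 0, 0, 0, 25, 0, 0, 0, 0, 0, 28, 0, 0, 0, 0, 0, 30, 0, 0, 0, 0, 0, 32, 0, 0, 0, 0, 0, 34, 0, 0, 0, 0, 0, 35, 0, 0, 0, 0, 0, 35, 0, 0, 0])

```text
clock: 10.8
tcp_pos: [0.5059, -0.224, 0.0771]
ee_rot: [0.999, -0.045, -0.001, -0.0]
contact_force: [0.7, 0.4, 0.9]
opening: 0.0007
gripper_force: 0.6
```

Emit:
drive_tool(targets=[0, 0, 1, 0, 0, 0, 0, 0, 2, 0, 0, 0, 0, 0, 2, 0, 0, 0, 0, 0, -5, 0, 0, 0, 0, 0, -25, 0, 0, 0, -10, 0, -60, 0, 0, 0, -30, 0, -100, 0, 0, 0, -50, 0, -140, 0, 0, 0, -60, 0, -150, 0, 0, 0, -60, 0, -150, 0, 0, 0])

```text
clock: 11.8
tcp_pos: [0.4465, -0.2188, 0.2294]
ee_rot: [0.999, -0.045, 0.002, 0.0]
contact_force: [-0.2, 0.8, 0.2]
opening: 0.0002
gripper_force: 0.0
```

```bash
python3 - <<'E'
from h import *
s=ctrl.read_state();print(s["tcp_pos"],s["contact_force"])
a=np.array(ctrl.camera("wrist"))[:,:,::-1].copy();b=np.array(ctrl.camera("scene"))[:,:,::-1]
cv2.imwrite("pics/v4.png",np.hstack([cv2.resize(a,(400,450)),cv2.resize(b[170:290,230:390],(400,450),interpolation=2)]))
E
```

```text
[ 0.44651412 -0.21876088  0.22936981] [-0.2411722   0.80341227  0.18255161]
```

View pics/v4.png

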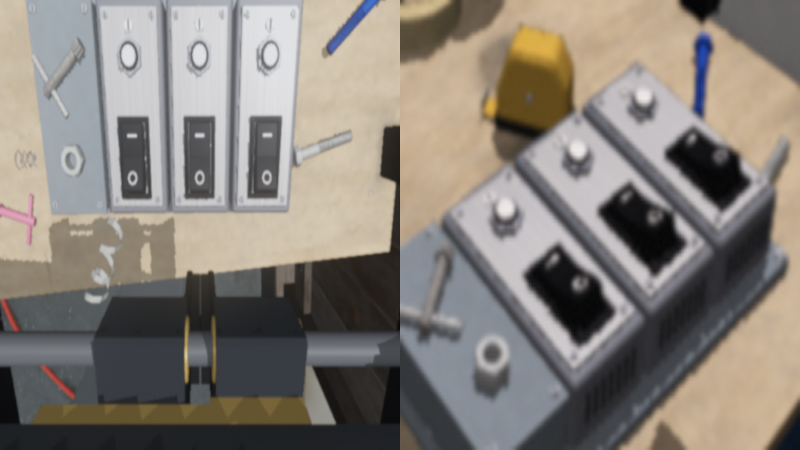

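All three rockers now look alike (on), all the plungers are in, and the loose things are where they were. Handing in.

```bash
python3 -c "
from workcell import ctrl
print(ctrl.hand_in())"
```

```text
the job is handed in; nothing more can be done
None
```

The middle unit was the tripped one: I switched it off, pushed its plunger in until it stayed, and switched it back on; the last pictures show all three units on and the loose things where they were, and the job is handed in, at about 12 s of the 48 s (no verdict came back).

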